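# Post the hand stamp through a sprung flap

### The job

Put the wooden office hand stamp away in the wooden deposit box: push it down through the sprung flap in the top and keep the flap held open, reaching in, until the stamp is well past it. Then let go so that it drops inside, and draw back so that the flap springs shut over it. Do not knock over the ink bottle.

Things in the scene. Friction and masses are not known exactly. Their poses are not given: they have to be found in the camera images.
- stamp_mid (a point): Wooden office hand stamp, standing upright, 64 mm tall, 34 g. Foot 22 x 40 mm (long side along its y), its top 17 mm above the underside; above that a round knob on a narrower neck, at most 24 mm across, to be gripped from any side. This point lies on the axis half-way up, 32 mm above the underside; z points up the knob.
- box_mouth (a point): Centre of the mouth in the top of the fixed dark wooden box, at the rim, 170 mm above the table. Outside 120 (x) x 156 mm (y); mouth 72 (x) x 136 mm (y), floor 158 mm below the rim; a 38 mm strip in front. x points to the box's back, where the flap is hinged (along y, 36 mm from this point, 6 mm below the rim); -x to the front with a brass lock. Open fingers set along y fit in.
- flap (a joint): Metal flap 68 x 132 mm, 5 mm below the rim. 0 closed (level); grows (rad) as its front edge is pushed down, stop 1.45. A spring drives it shut: 3 N at its middle, up to 6 N when open. It presses on the side of what is in its way and throws or pinches a thing let go too high: have the thing's underside 85 mm or more below the rim, and the fingertips about 60 mm, so that they hold it off.
- ink_mid (a point): Square ink bottle with black screw cap, 42 x 42 x 55 mm, standing; the point is its centre, half-way up, z up. A bystander that must stay upright (another, not meant, stands fixed at the back by the pen tray).
There are look-alikes about, which are no part of the job. Of the things that look like the part that bears stamp_mid, the smallest one is meant.

How it is judged:
On the way:
1. the stamp is in the mouth, below the rim, with the flap held open (x of stamp_mid in the frame of box_mouth between -0.066 and 0.04 m and y of stamp_mid in the frame of box_mouth between -0.07 and 0.07 m and z of stamp_mid in the frame of box_mouth below -0.025 m and value of joint flap above 0.6 rad), for 0.1 s.
At the end, for the whole second after the job is handed in: The stamp is at rest inside the deposit box, below the flap (its centre at least 90 mm below the rim, in any attitude), and the flap has sprung shut (within 0.08 rad) (x of stamp_mid in the frame of box_mouth between -0.066 and 0.04 m and y of stamp_mid in the frame of box_mouth between -0.07 and 0.07 m and z of stamp_mid in the frame of box_mouth below -0.09 m and value of joint flap below 0.08 rad and linear speed of stamp below 0.03 m/s); the robot touches nothing.
It fails at once if the ink bottle is knocked over (angle between ink_mid's own z axis and vertical above 0.6 rad).
It also fails if it takes over 45 s, if anything falls off the work surface, if the arm or the gripper's body presses on something with over 40 N, if the wrist force passes 120 N, or if a joint passes its speed limit or range.

### The arm

A 6-joint arm with a two-finger parallel gripper is mounted at the origin on a cart in front of the work surface, level with it; the furniture and walls round the work are solid. World frame = base frame: x ahead of the robot, y to its left, z up, the work surface at z = 0. Lengths are in m, angles in rad, forces in N, time in s.
With the tool pointing down it reaches from about 0.325 to 0.9 m from the base axis. Payload 3.5 kg.
Tool frame: the origin (TCP) lies at the very end of the fingers, on their centre line; the grasp point (between the pads) lies bot.grip_point_offset behind it (bot.grip_point_offset is the distance from the TCP to the grasp point, in m); z points along the fingers, y is the line along which they close (so a half turn about z gives the same grasp; the last joint's range is limited). The gripper opens to 85 mm and grips with 20 to 120 N. Pads are 22 mm wide; open, the fingers measure 114 mm over their backs; the gripper's body (76 mm by 85 mm) begins 54 mm behind the grasp point. The pads swing forward as they close: fully open they stand 13 mm farther back than shut.
Start: joints at [1.194, 0.276, -0.026, 1.268, 0, 1.467], TCP at [0.169, 0.602, 0.208] pointing down, gripper open.
Joint ranges: [-3.12, 3.12], [-0.85, 1.88], [-1.08, 1.24], [-1.95, 2.15], [-1.57, 1.53], [-3.14, 3.14]. Speed limits (rad/s): [2.57, 2.57, 3.14, 3.14, 3.14, 3.14].

### API

Orientations are given as a rotation vector (axis times angle).
In Python, from workcell import bot, jaws, cams, workorder, find_in gives the robot as it stands. The module is installed in compiled form; this text tells all that it offers. Calls block until the motion is done:
- bot.move_to(position, orientation): joint-space move of the TCP to a pose.
- bot.move_l(position, ori=None, vel=0.15, f_stop=None): straight line of the TCP; ori=None keeps the orientation; vel is the mean speed in m/s. With f_stop (N) it stops when the force on the tool has changed by that much, and returns True; else False.
- bot.move_j(angles): joint-space move.
- jaws.command_gripper(opening, grip_force=None): finger opening in m; grip_force is the grip in N (None keeps the last); returns when the fingers have stopped.
- bot.pause(seconds).
- bot.inverse_kinematics(position, orientation): joint angles nearest the present ones, or None.
- cams.capture(name): name is "scene" or "top" or "wrist"; returns the picture (384x512x3 uint8, red, green, blue); there is no depth.
- cams.camera_model(name): a dict with "camera_matrix" (3x3 intrinsics, pixels), "D" ([k1, k2, p1, p2, k3] as OpenCV has them; the pictures are not rectified), "R" (3x3) and "t" (3): a world point X has camera coordinates R X + t. Camera axes: x right, y down, z forward; pixel columns grow to the right and rows downward; lengths in m; the calibration is good to about 2 mm. A picture is of the moment at which its call begins: read the wrist's pose just before it. camera_model takes no time and is no camera call; for the wrist camera it gives the pose at the moment of the call.
A pose or a line that the arm cannot do raises bot.IKError and nothing moves.
- workorder.finish_job(): hands the job in; it is judged then, once.
Trained networks look in the newest picture that a camera, given by its name, has taken for a name from the list of things; names that differ only in an ending like _2 or _b are one class to them, and where a whole thing is asked for, a point or a joint stands for the part that bears it (a point fixed in the world has none). Each returns a list of dicts, best first, with "score" (0 to 1); they miss things now and then, are a little off and sometimes report something else, mostly with a low value. They report only what shows in the picture. A call takes as long as a camera call. They do not tell look-alikes from the thing itself.
- find_in(label, camera): "xyz" ([x, y, z] in m, in world coordinates, good to about 4 mm: the middle of the surface that is visible of it).
Readings, each from a call of its own:
- bot.read_t(): time.
- bot.read_joint_pos(): joint angles.
- bot.read_qvel(): joint speeds.
- bot.read_effort(): joint torques, N m.
- bot.read_ee_pos(): TCP position.
- bot.read_eef_rot(): TCP orientation.
- bot.read_ft_force(): force on the tool from outside, world axes, zero at the start.
- bot.read_ft_torque(): the same for the moment, N m.
- bot.read_width(): finger opening in m.
- bot.read_finger_force(): force on a finger pad.
Only numpy, scipy, OpenCV 4.12 (cv2) and the standard library are available. Lean on these libraries where they do the work, as an engineer would, in place of code of your own. Each camera call takes 0.05 s, during which the arm holds its last target. There are 200 camera calls.

## Working session

There is one attempt and no reset: what is moved stays moved. The work goes in short steps, each a Python script; the robot and the scene stay as the last script left them, time stands still between calls to the robot, and variables do not carry over. Pictures are saved under pics/ and viewed, at most 10 in all, crops included, and the job is handed in when it is done.

```bash
mkdir -p pics; python3 - <<'E'
from workcell import bot, jaws, cams, workorder, find_in
import cv2
for c in ("scene","top"):
    im=cams.capture(c); cv2.imwrite(f"pics/{c}.png",im[:,:,::-1])
    for l in ("stamp_mid","ink_mid","flap"):
        print(c,l,[(d["xyz"] if isinstance(d["xyz"],list) else d["xyz"].round(3).tolist(),round(d["score"],2)) for d in find_in(l,c)])
    m=cams.camera_model(c); print(m)
print(bot.read_t(),bot.read_eef_rot(),bot.grip_point_offset,bot.read_width())
E
```

```text
scene stamp_mid [([0.5764, -0.2201, 0.0174], 0.79), ([0.5203, -0.1443, 0.0237], 0.78)]
scene ink_mid [([0.4064, -0.1976, 0.0305], 0.92), ([0.5784, -0.2173, 0.0197], 0.32)]
scene flap [([0.6582, 0.0235, 0.1663], 0.63)]
{'camera_matrix': array([[447.72707266,   0.        , 247.80851448],
       [  0.        , 447.72707266, 195.86783521],
       [  0.        ,   0.        ,   1.        ]]), 'D': array([-0.16061534,  0.        ,  0.        ,  0.        ,  0.        ]), 'R': array([[-0.97911745, -0.20265262,  0.01615348],
       [-0.13417511,  0.58448089, -0.80023692],
       [ 0.15272871, -0.78569333, -0.59946638]]), 't': array([0.53837411, 0.2190658 , 0.81251744])}
top stamp_mid [([0.6203, -0.1284, 0.0218], 0.96), ([0.5124, -0.1419, 0.0232], 0.75), ([0.573, -0.2235, 0.0139], 0.53)]
top ink_mid [([0.4004, -0.2047, 0.0368], 0.85)]
top flap [([0.6596, 0.0186, 0.1632], 0.78)]
{'camera_matrix': array([[450.8789894 ,   0.        , 252.77901096],
       [  0.        , 450.8789894 , 193.31397343],
       [  0.        ,   0.        ,   1.        ]]), 'D': array([-0.12655889,  0.        ,  0.        ,  0.        ,  0.        ]), 'R': array([[-0.45876436, -0.88852494, -0.00766126],
       [-0.81076784,  0.4221136 , -0.40555594],
       [ 0.36358049, -0.17984311, -0.91403812]]), 't': array([0.20047846, 0.52666951, 0.92808756])}
0.4 [-4.28758905e-01 -3.11210863e+00  4.32973565e-04] 0.0187 0.08529985951888444
```

View pics/scene.png

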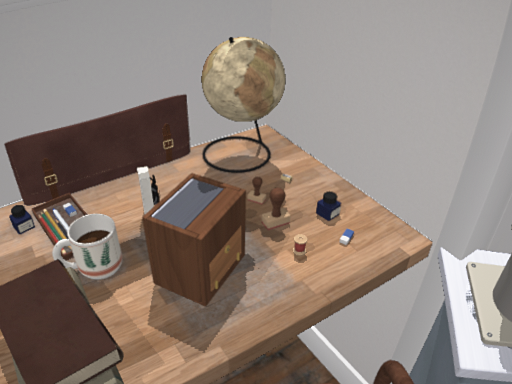

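View pics/top.png

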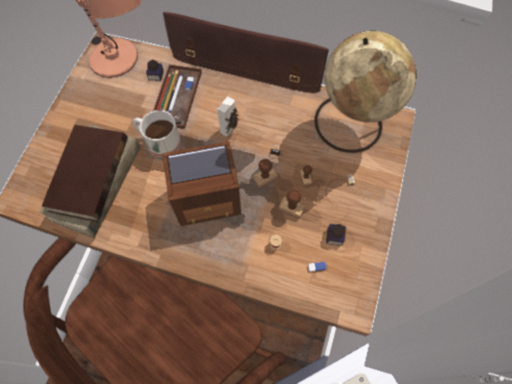

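The three stamps in the top picture are at about (265,170), (294,202) and (307,174). The last is the smallest, near (0.573, -0.222). The box rim spans about (165,152)–(240,185), and the ink bottle is at (336,234). I'll enlarge crops to get the rim corners and the stamp's yaw.

```bash
python3 - <<'E'
import cv2
a=cv2.imread("pics/top.png")[130:230,155:320]; b=cv2.imread("pics/scene.png")[165:305,140:300]
cv2.imwrite("pics/topc.png",cv2.resize(a,None,fx=4.8,fy=4.8,interpolation=cv2.INTER_CUBIC))
cv2.imwrite("pics/scc.png",cv2.resize(b,None,fx=4,fy=4,interpolation=cv2.INTER_CUBIC))
E
```

```text
(no output)
```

View pics/topc.png

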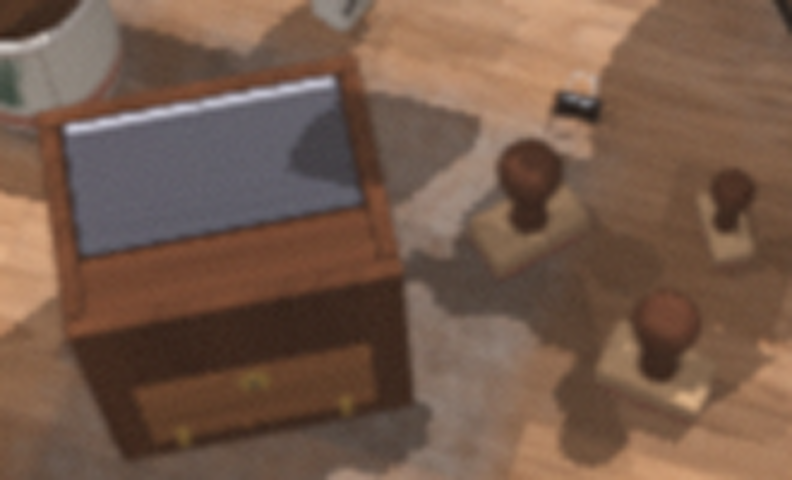

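View pics/scc.png

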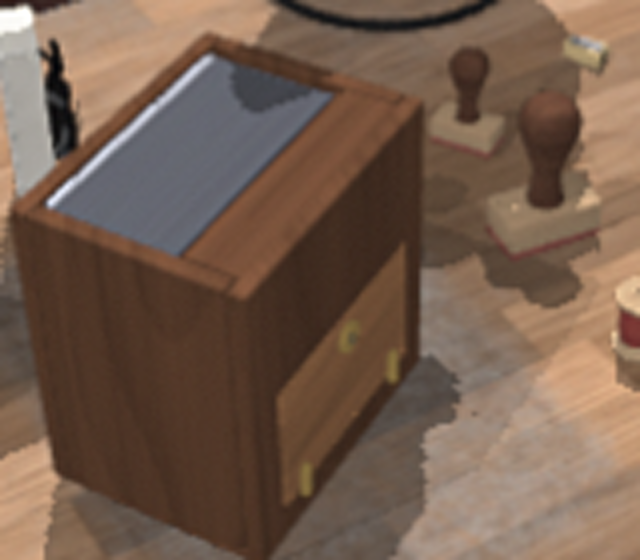

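```bash
cat > h.py <<'E'
import numpy as np, cv2
from workcell import bot, jaws, cams, workorder, find_in
from scipy.spatial.transform import Rotation as Ro
def ray(c,px,z,m=None):
    m=m or cams.camera_model(c)
    u=cv2.undistortPoints(np.array(px,float).reshape(-1,1,2),m["camera_matrix"],m["D"]).reshape(-1,2)
    d=np.c_[u,np.ones(len(u))]@m["R"]; o=-m["R"].T@m["t"]
    return o+d*((z-o[2])/d[:,2])[:,None]
def proj(c,X,m=None):
    m=m or cams.camera_model(c)
    return cv2.projectPoints(np.array(X,float).reshape(-1,1,3),cv2.Rodrigues(m["R"])[0],m["t"],m["camera_matrix"],m["D"])[0].reshape(-1,2)
def down(yaw):  # tool z down, tool y axis along world direction yaw
    y=np.array([np.cos(yaw),np.sin(yaw),0]); z=np.array([0,0,-1.]); x=np.cross(y,z)
    return Ro.from_matrix(np.c_[x,y,z]).as_rotvec()
E
python3 - <<'E'
from h import *
np.set_printoptions(precision=4,suppress=True)
T=lambda p:np.array(p)/4.8+[155,130]-0.4
S=lambda p:np.array(p)/4+[140,165]-0.4
# order BL(back,img left), BR, FR, FL
for n,P in (("top",T([(40,118),(352,58),(402,267),(70,333)])),("scene",S([(15,210),(208,35),(423,103),(243,298)]))):
    C=ray(n,P,0.17); print(n,C)
    BL,BR,FR,FL=C; x=((BL+BR)-(FL+FR))/2; print("len",np.linalg.norm(x),np.linalg.norm(BL-BR),np.linalg.norm(FL-FR))
    y=((BL+FL)-(BR+FR))/2; print("yaw",np.arctan2(x[1],x[0]),np.arctan2(y[1],y[0])-np.pi/2)
    ya=np.arctan2(x[1],x[0]); print("mouth",C.mean(0)+0.014*x/np.linalg.norm(x))
F=ray("top",T([(698,195),(740,185),(754,250),(718,262)]),0.017); print(F, F.mean(0),np.linalg.norm(np.diff(F,axis=0),axis=1)); d=F[3]-F[0]; print(np.arctan2(d[1],d[0]))
print("knob",ray("top",T([(733,187)]),0.052))
print("scene knob",ray("scene",S([(470,65)]),0.052),ray("scene",S([(466,128)]),0.010))
E
```

```text
top [[ 0.7177  0.0834  0.17  ]
 [ 0.6781 -0.0619  0.17  ]
 [ 0.5687 -0.034   0.17  ]
 [ 0.6087  0.1139  0.17  ]]
len 0.11305835368347975 0.15066417573957913 0.1531945065948211
yaw -0.2614820906225255 -0.26503056282830806
mouth [0.6568 0.0217 0.17  ]
scene [[ 0.7166  0.0842  0.17  ]
 [ 0.6762 -0.0612  0.17  ]
 [ 0.5635 -0.03    0.17  ]
 [ 0.6062  0.1152  0.17  ]]
len 0.11579312048982346 0.1509054550613622 0.15139575291603638
yaw -0.27226189909740495 -0.2785849817655801
mouth [0.6541 0.0233 0.17  ]
[[ 0.5994 -0.2223  0.017 ]
 [ 0.5942 -0.2456  0.017 ]
 [ 0.5569 -0.2325  0.017 ]
 [ 0.5597 -0.2118  0.017 ]] [ 0.5775 -0.2281  0.017 ] [0.0239 0.0395 0.0209]
2.8849621245668704
knob [[ 0.5811 -0.2294  0.052 ]]
scene knob [[ 0.5764 -0.2316  0.052 ]] [[ 0.5765 -0.2258  0.01  ]]
```

```bash
python3 - <<'E'
from h import *
np.set_printoptions(precision=3,suppress=True)
# globe: triangulate
Ps=[]; U=[]
for c,p in (("top",(370,80)),("scene",(243,80))):
    m=cams.camera_model(c); Ps.append(np.c_[m["R"],m["t"]]); U.append(cv2.undistortPoints(np.array([[p]],float),m["camera_matrix"],m["D"]).reshape(2,1))
X=cv2.triangulatePoints(Ps[0],Ps[1],*U); print("globe",(X[:3]/X[3]).ravel(), "ring", ray("scene",[(203,153),(237,170),(270,153)],0.0).tolist())
for p,ys in (((.578,-.229,.031),(-.257,2.885)),((.578,-.229,.15),(-.257,2.885)),((.6516,.0236,.25),(1.30,-1.84)),((.6516,.0236,.106),(1.30,-1.84))):
    for y in ys: print(p,y,bot.inverse_kinematics(p,down(y)))
E
```

```text
globe [ 0.651 -0.421  0.219] ring [[0.7615102855849875, -0.40488973933983474, 0.0], [0.6498600151186208, -0.34241635619886956, 0.0], [0.578946441192767, -0.44746127648091405, 0.0]]
(0.578, -0.229, 0.031) -0.257 [-0.481  0.411 -0.238  0.922  0.     1.347]
(0.578, -0.229, 0.031) 2.885 [-0.481  0.411 -0.238  0.922  0.    -1.795]
(0.578, -0.229, 0.15) -0.257 [-0.481  0.305 -0.113  1.152  0.     1.347]
(0.578, -0.229, 0.15) 2.885 [-0.481  0.305 -0.113  1.152  0.    -1.795]
(0.6516, 0.0236, 0.25) 1.3 [-0.063  0.308  0.103  1.366  0.     0.208]
(0.6516, 0.0236, 0.25) -1.84 [-0.063  0.308  0.103  1.366  0.    -2.935]
(0.6516, 0.0236, 0.106) 1.3 [-0.063  0.389 -0.093  1.089  0.     0.208]
(0.6516, 0.0236, 0.106) -1.84 [-0.063  0.389 -0.093  1.089  0.    -2.935]
```

```bash
python3 - <<'E'
from h import *
np.set_printoptions(precision=3,suppress=True)
bot.move_l([.169,.602,.30],vel=.3)
bot.move_to([.56,-.18,.28],down(-.257))
bot.move_l([.578,-.229,.15],vel=.2)
print(bot.read_t(),bot.read_ee_pos(),bot.read_joint_pos(),bot.read_ft_force())
m=cams.camera_model("wrist")
im=cams.capture("wrist"); cv2.imwrite("pics/w1.png",im[:,:,::-1])
print([(d["xyz"],d["score"]) for d in find_in("stamp_mid","wrist")])
print("pred knob top/foot",proj("wrist",[(.578,-.229,.064),(.578,-.229,.017)],m))
s=cams.capture("scene"); cv2.imwrite("pics/s2.png",s[:,:,::-1])
import pickle; pickle.dump(m,open("w1.pkl","wb"))
E
```

```text
4.775 [ 0.579 -0.229  0.151] [-0.481  0.305 -0.112  1.153  0.     1.347] [ 0.526 -1.246  1.038]
[([0.5246, -0.1483, 0.0815], 0.72), ([0.5807, -0.2266, 0.0221], 0.67), ([0.6221, -0.1407, 0.0862], 0.66)]
pred knob top/foot [[257.24  189.116]
 [257.41  178.64 ]]
```

View pics/w1.png

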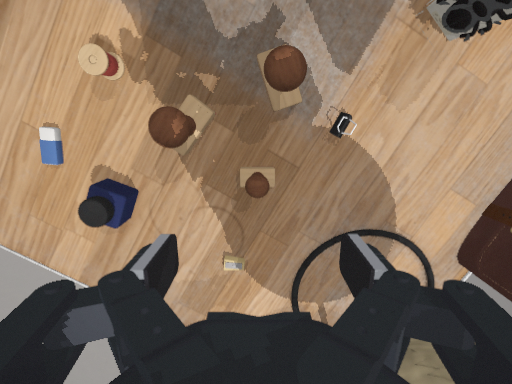

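View pics/s2.png

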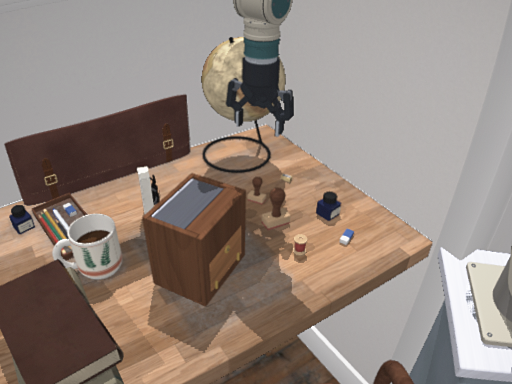

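The wrist picture shows the small stamp's knob at (257,184) and its foot at (258,177), with the long side along the finger line. This matches the prediction to within 5 px (about 2 mm), and the globe is clear of the arm. I'll go down and grip.

```bash
python3 - <<'E'
from h import *
np.set_printoptions(precision=3,suppress=True)
print(bot.move_l([.579,-.229,.031],vel=.12,f_stop=8))
jaws.command_gripper(0.0,30)
print(bot.read_width(),bot.read_finger_force(),bot.read_ee_pos())
bot.move_l([.579,-.229,.16],vel=.15)
print(bot.read_width(),bot.read_finger_force(),bot.read_t())
bot.move_l([.60,-.15,.28],vel=.25)
bot.move_to([.6516,.0236,.30],down(1.30))
print(bot.read_width(),bot.read_ee_pos(),bot.read_t(),bot.read_ft_force())
m=cams.camera_model("wrist"); im=cams.capture("wrist").copy()
c,s=np.cos(-.27),np.sin(-.27)
P=[(.6555+c*a-s*b,.0225+s*a+c*b,.17) for a,b in ((36,-68),(36,68),(-36,68),(-36,-68),(46,-78),(46,78),(-74,78),(-74,-78)) for a,b in [(a/1e3,b/1e3)]]
q=proj("wrist",P,m)
for i in range(2): cv2.polylines(im,[q[4*i:4*i+4].astype(np.int32).reshape(-1,1,2)],True,(0,255,0),1)
cv2.imwrite("pics/w2.png",im[:,:,::-1])
print([(d["xyz"],d["score"]) for d in find_in("flap","wrist")])
E
```

```text
False
0.02093878454415723 29.31610652070958 [ 0.579 -0.229  0.031]
0.02056988681362782 29.35905740770977 7.7
0.0209667689498977 [0.651 0.023 0.299] 9.5917 [ 0.238 -0.385 -0.904]
[([0.6544, 0.0311, 0.1661], 0.69)]
```

View pics/w2.png

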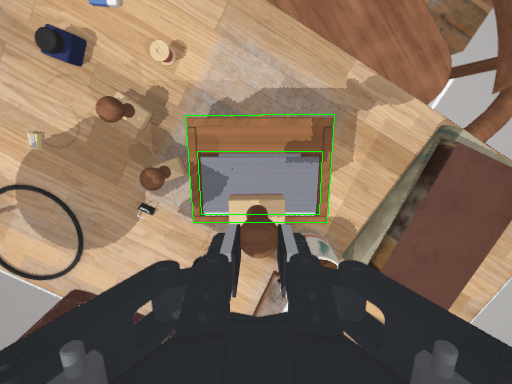

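The projected rim and mouth lie on the box to within 2–3 px. The stamp is held upright with its foot along the box's y. Next I push it in.

```bash
python3 - <<'E'
from h import *
np.set_printoptions(precision=3,suppress=True)
jaws.command_gripper(0.0,60)
bot.move_l([.6516,.0236,.215],vel=.15)
print(bot.move_l([.6516,.0236,.106],vel=.08,f_stop=30))
print(bot.read_width(),bot.read_finger_force(),bot.read_ee_pos(),bot.read_ft_force(),bot.read_t())
im=cams.capture("wrist"); cv2.imwrite("pics/w3.png",im[:,:,::-1])
E
```

```text
False
0.019080161972088155 58.675383591034915 [0.651 0.024 0.106] [-3.366  0.718 -0.209] 12.1333
```

View pics/w3.png

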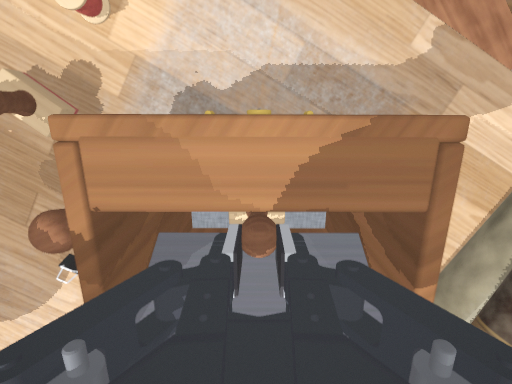

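The stamp is held in the mouth at about (258,235), with the flap open behind the fingers. I'll release and draw back.

```bash
python3 - <<'E'
from h import *
np.set_printoptions(precision=3,suppress=True)
jaws.command_gripper(0.05); bot.pause(.5)
im=cams.capture("wrist"); cv2.imwrite("pics/w4.png",im[:,:,::-1])
print(bot.read_width(),bot.read_ft_force())
bot.move_l([.6516,.0236,.30],vel=.15); bot.pause(.5)
im2=cams.capture("wrist"); cv2.imwrite("pics/w5.png",np.hstack([im,im2])[:,:,::-1][::1,::1])
cv2.imwrite("pics/w5.png",cv2.resize(cv2.imread("pics/w5.png"),(800,300)))
print(bot.read_t(),bot.read_ee_pos())
print([(d["xyz"],d["score"]) for d in find_in("stamp_mid","wrist")],[(d["xyz"],d["score"]) for d in find_in("flap","wrist")])
E
```

```text
0.049920448713457 [-0.8    1.892  3.813]
15.125 [0.652 0.024 0.3  ]
[([0.6235, -0.1253, 0.0587], 0.82), ([0.5263, -0.1409, 0.0307], 0.75), ([0.4121, -0.2001, 0.0344], 0.74), ([0.6537, 0.023, 0.1668], 0.38)] [([0.6584, 0.0251, 0.1648], 0.94)]
```

View pics/w5.png

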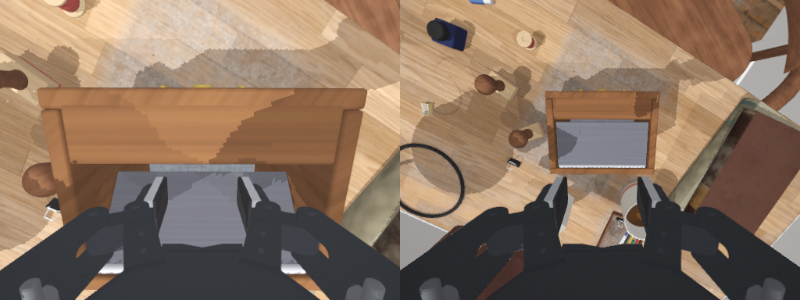

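The left half shows the stamp gone from the fingers. The right half shows the flap shut and level at about (602,145), nothing on it, and the ink bottle upright at (445,33).

```bash
python3 -c "
from workcell import workorder
print(workorder.finish_job())"
```

```text
the job is handed in; nothing more can be done
None
```

The stamp was dropped into the deposit box, the flap sprang shut over it, the ink bottle still stands, and the job is handed in at about 15 s; no verdict came back, and the stamp's rest inside the box was not seen directly.

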